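# Fold down the stem stops round a plant ring

### The job

Fold down the six upright stem stops on the white plant ring so it can be stacked on the rack: starting from the end with the round eyelet, run the fingertips lightly round the hoop just above the bar, pushing each stop down along the bar in turn until all six lie flat. Leave the ring lying where it is, neither lifted nor shoved along, leave the bowl inside it and the other things alone, and finish with the hand clear.

Things in the scene. Friction and masses are not known exactly. Their poses are not given: they have to be found in the camera images.
- ring: White plastic plant ring, loose on the stool's step: C-shaped hoop of round bar 14 mm thick, mean radius 85 mm, 250 g. Origin: centre of the hoop, at its underside (step top, height 0); z up. Angle a: about z from the ring's +x, counter-clockwise from above. Bar from a = -2.6 rad (eyelet end) through 0 to +2.6 (plain end); opening faces -x. Six stem stops stand on it, 0.64 rad apart.
- eye (a point): Centre of the flat round eyelet (38 mm across, 10 mm high) just beyond the ring's bar at a = -2.6 rad; it marks the end to start from.
- stool: Folding aluminium step stool, fixed; top step 360 x 600 mm with a dark rubber tread, its upper face at height 0. Origin at the centre of that face, z up, y along its long side.
- canister: Bystander, loose: white enamel canister with a lid and small knob, 94 mm across, 92 mm high; origin at the centre of its underside.
- bowl: Bystander, loose: small olive-wood bowl standing inside the hoop, 68 mm across, 34 mm high; origin at the centre of its underside.
- snips: Bystander, loose: snips lying flat, 170 mm long, up to 58 mm wide, 17 mm high; origin under the pivot, blades towards its +x.
- pot: Bystander, loose: terracotta pot, 76 mm across, 72 mm high; origin at the centre of its underside.
- jar: Bystander, loose: jar with a steel cap, 66 mm across, 80 mm high; origin at the centre of its underside.
- stop0 (a joint): The first stem stop counted from the eyelet end (a = -1.60 rad on the ring): tab 30 mm tall, 18 wide across the bar, 4 thick, hinged at its foot across the bar 15 mm above the step (knuckle top 19 mm). 0 = upright, grows to 1.5 rad as it folds along the bar away from the eyelet end (counter-clockwise from above); not the other way. Folds with 0.2 N at its top, stays where left.
- stop1 (a joint): The second stem stop from the eyelet end (a = -0.96 rad), same as stop0. 0 = upright, 1.5 rad = flat.
- stop2 (a joint): The third stem stop from the eyelet end (a = -0.32 rad), same as stop0. 0 = upright, 1.5 rad = flat.
- stop3 (a joint): The fourth stem stop from the eyelet end (a = +0.32 rad), same as stop0. 0 = upright, 1.5 rad = flat.
- stop4 (a joint): The fifth stem stop from the eyelet end (a = +0.96 rad), same as stop0. 0 = upright, 1.5 rad = flat.
- stop5 (a joint): The sixth and last stem stop from the eyelet end (a = +1.60 rad), same as stop0. 0 = upright, 1.5 rad = flat.
There are look-alikes about, which are no part of the job. Of the things shaped like the ring, the white one is meant.

How it is judged (in metres and radians):
On the way, in this order (a step that is already met when the one before it is completed fails the run):
1. the first stop from the eyelet end is folded down (value of joint stop0 above 1.1 rad), for 0.05 s.
2. the second stop from the eyelet end is folded down (value of joint stop1 above 1.1 rad), for 0.05 s.
3. the third stop from the eyelet end is folded down (value of joint stop2 above 1.1 rad), for 0.05 s.
4. the fourth stop from the eyelet end is folded down (value of joint stop3 above 1.1 rad), for 0.05 s.
5. the fifth stop from the eyelet end is folded down (value of joint stop4 above 1.1 rad), for 0.05 s.
6. the sixth and last stop from the eyelet end is folded down (value of joint stop5 above 1.1 rad), for 0.05 s.
At the end, for the whole second after the job is handed in: All six stops folded down past 1.1 rad (63 degrees), the ring at rest flat on the step with its centre within 30 mm of where it was, and every bystander within 20 mm of where it was (value of joint each of stop0, stop1, stop2, stop3, stop4, stop5 above 1.1 rad and distance of ring from where it was at the start of the episode below 0.03 m and height (world z) of ring below 0.01 m and angle between ring's own z axis and vertical below 0.1 rad and linear speed of ring below 0.02 m/s and distance of each of canister, bowl, snips, pot, jar from where it was at the start of the episode below 0.02 m); the robot touches nothing.
It fails at once if the ring is lifted or tipped (height (world z) of ring above 0.015 m or angle between ring's own z axis and vertical above 0.2 rad).
It fails at once if the ring is shoved more than 30 mm (distance of ring from where it was at the start of the episode above 0.03 m).
It fails at once if the fingers press on the ring or its stops with more than 20 N (contact force between the fingers and ring above 20 N).
It fails at once if a bystander is moved more than 20 mm (distance of any of canister, bowl, snips, pot, jar from where it was at the start of the episode above 0.02 m).
It also fails if it takes over 51 s, if anything falls off the work surface, if the arm or the gripper's body presses on something with over 40 N, if the wrist force passes 120 N, or if a joint passes its speed limit or range.

### The arm

A 6-joint arm with a two-finger parallel gripper is mounted at the origin on the work surface. World frame = base frame: x ahead of the robot, y to its left, z up, the work surface at z = 0. Lengths are in mm, angles in rad, forces in N, time in s.
With the tool pointing down it reaches from about 275 to 1000 mm from the base axis. Payload 8.4 kg.
Tool frame: the origin (TCP) lies at the very end of the fingers, on their centre line; the grasp point (between the pads) lies 19 mm behind it; z points along the fingers, y is the direction in which the jaws open and shut (so a half turn about z gives the same grasp; the last joint's range is limited). The gripper opens to 85 mm and grips with 20 to 120 N. Pads are 22 mm wide; open, the fingers measure 114 mm over their backs; the gripper's body (76 mm by 85 mm) begins 54 mm behind the grasp point. The pads swing forward as they close: fully open they stand 13 mm farther back than shut.
Start: joints at [-1.143, 0.353, 1.633, -0, 1.155, -0.002], TCP at [260.429, -568.159, 231.281] pointing down, gripper open.
Joint ranges: [-2.63, 2.63], [-0.92, 2.1], [0.06, 2.66], [-1.3, 4.44], [0, 2.69], [-3.02, 3.02]. Speed limits (rad/s): [2.22, 2.22, 2.79, 3.14, 3.14, 3.14].

### API

Orientations are given as [roll, pitch, yaw] about the fixed x, y, z axes, in that order (R = Rz(yaw) Ry(pitch) Rx(roll)).
In Python, from rig import sense, grab_frame, get_calibration, sign_off, boxes_of, trace gives the robot as it stands.
- The arm moves only by the tool servo_tool, never from a script. Its argument "rows" is a list of rows, each a list of 3 entries, a list of its own where there are three numbers: the finger opening in mm, from 0 to 85.4, then the shift along the tool's x, y, z in mm, then the turn, a rotation vector about the tool's x, y, z in degrees. A call has 1 to 8 rows; each row shifts and turns the commanded pose from where the row before left it, along the tool's axes as they then stand; what a row does not reach is not made up. A row lasts 1/8 s, in which the tool goes at most 62.5 mm and 10.7 degrees, less where a joint would pass 70% of its speed; a pose out of reach is approached as far as the arm can. A call is refused whole if a number of a shift passes 62.5 or a number of a turn 10.7, either way. A call with a gripper value outside its range is refused whole. The fingers move at their own pace and stop on an object; "force" is the grip in N (left out, the last holds). Time passes only in rows, so rows that do not move let the fingers close. It gives the time, the measured TCP pose, the force and the opening at its end, in the units of the state.
- sense(): the state, without advancing time (a new reading comes with each control period).
- grab_frame(name): name is "scene" or "side" or "wrist"; returns the picture (400x640x3 uint8, blue, green, red); there is no depth.
- get_calibration(name): a dict with "intrinsics" (3x3 intrinsics, pixels), "world_to_cam" (4x4, takes a point from world to camera coordinates). Camera axes: x right, y down, z forward; pixel columns grow to the right and rows downward; lengths in mm; the calibration is good to about 2 mm. A picture is of the moment at which its call begins: read the wrist's pose just before it. get_calibration takes no time and is no camera call; for the wrist camera it gives the pose at the moment of the call.
- sign_off(): hands the job in, once; it reports no verdict.
Trained networks look in the newest picture that a camera, given by its name, has taken for a name from the list of things; names that differ only in an ending like _2 or _b are one class to them, and where a whole thing is asked for, a point or a joint stands for the part that bears it (a point fixed in the world has none). Each returns a list of dicts, best first, with "conf" (0 to 1); they miss things now and then, are a little off and sometimes report something else, mostly with a low value. They report only what shows in the picture. A call takes as long as a camera call. They do not tell look-alikes from the thing itself.
- boxes_of(camera, thing): "centre" ([x, y, z] in mm, in the coordinates of the camera as it stood for that picture, good to about 4 mm: the middle of the surface that is visible of it).
- trace(camera, thing): "mask" (400x640 bool, what is visible of it).
The state is a dict: "clock": time; "qpos": joint angles; "qvel": joint speeds; "joint_efforts": joint torques, N m; "eef_pos": TCP position; "tcp_rot": TCP orientation; "contact_force": force on the tool from outside, world axes, zero at the start; "wrist_torque": the same for the moment, N m; "opening": opening from 0.0 (shut) to 1.0 (fully open).
Only numpy, scipy, OpenCV 4.12 (cv2) and the standard library are available. Lean on these libraries where they do the work, as an engineer would, in place of code of your own. Each camera call takes 0.05 s, during which the arm holds its last target. There are 200 camera calls.

## Working session

There is one attempt and no reset: what is moved stays moved. The work goes in short steps, Python scripts to look and compute and a tool call to move; the robot and the scene stay as the last step left them, time stands still between calls to the robot, and variables do not carry over. Pictures are saved under pics/ and viewed, about 8 in all and at most 12, crops included, and the job is handed in when it is done.

Besides the shell and the picture viewer there is one more tool, called by a JSON object that holds its "fn" and its "kwargs". servo_tool: Moves the arm, as the interface text tells. Its arguments: {"type":"object","properties":{"rows":{"type":"array","items":{"type":"array"}},"force":{"type":"number"}},"required":["rows"]}

```bash
mkdir -p pics; ls; python3 - <<'E'
from rig import *
import cv2,numpy as np
s=sense();print({k:np.round(v,3).tolist() for k,v in s.items()})
for c in("scene","side"):
    im=grab_frame(c);cv2.imwrite(f"pics/{c}0.png",im)
    cal=get_calibration(c);M=np.linalg.inv(np.array(cal["world_to_cam"]));print(c,np.round(M,3).tolist(),np.round(cal["intrinsics"],1).tolist())
    for t in("ring","eye","stool","canister","bowl","snips","pot","jar","stop0"):
        for d in boxes_of(c,t):
            p=np.array(d["centre"]);u=cal["intrinsics"]@p;print(c,t,round(d["conf"],2),np.round((M@np.r_[p,1])[:3]),np.round(u[:2]/u[2]))
E
```

```text
pics
{'clock': 0.0, 'qpos': [-1.143, 0.354, 1.634, 0.0, 1.155, -0.002], 'qvel': [0.0, -0.001, 0.0, 0.001, 0.001, 0.001], 'joint_efforts': [-0.002, -60.526, -34.206, 0.0, 0.009, 0.0], 'eef_pos': [260.231, -567.738, 230.554], 'tcp_rot': [-3.14, -0.0, 0.43], 'contact_force': [-0.018, -0.222, 0.727], 'wrist_torque': [-0.018, 0.03, 0.01], 'opening': 1.001}
scene [[0.506, 0.457, -0.731, 1110.156], [0.862, -0.256, 0.437, -380.879], [0.013, -0.852, -0.524, 529.075], [0.0, 0.0, 0.0, 1.0]] [[404.1, 0.0, 320.5], [0.0, 404.1, 202.7], [0.0, 0.0, 1.0]]
scene ring 0.7 [595.  -0.  15.] [351. 255.]
scene ring 0.63 [ 233. -287.   13.] [164. 209.]
scene eye 0.92 [ 235. -291.   12.] [162. 210.]
scene eye 0.61 [596.   1.  13.] [352. 256.]
scene eye 0.34 [463. 197.  53.] [389. 187.]
scene stool 0.91 [646. -83.  -0.] [329. 290.]
scene canister 0.71 [650. 191.  61.] [444. 223.]
scene bowl 0.85 [567.  18.  24.] [351. 241.]
scene snips 0.66 [ 492. -271.   12.] [203. 271.]
scene snips 0.4 [594.  -1.  14.] [350. 255.]
scene pot 0.96 [464. 195.  51.] [388. 188.]
scene pot 0.54 [ 492. -271.    9.] [203. 272.]
sce
[... 455 characters left out ...]
7, -0.661, -0.751, 900.505], [0.0, 0.0, 0.0, 1.0]] [[388.3, 0.0, 321.0], [0.0, 388.3, 202.8], [0.0, 0.0, 1.0]]
side ring 0.66 [572.  -3.  11.] [285. 206.]
side ring 0.59 [ 256. -260.   13.] [408. 178.]
side eye 0.77 [ 255. -263.   14.] [408. 177.]
side eye 0.71 [578.   3.  14.] [282. 206.]
side stool 0.87 [537.  75.  -1.] [284. 231.]
side canister 0.85 [615. 227.  72.] [229. 248.]
side bowl 0.62 [573.   3.  21.] [284. 205.]
side snips 0.72 [ 470. -264.   10.] [346. 161.]
side pot 0.97 [453. 194.  51.] [292. 263.]
side pot 0.52 [537.  78.   2.] [284. 231.]
side jar 0.61 [ 659. -249.   55.] [292. 139.]
side stop0 0.54 [ 268. -260.   35.] [405. 172.]
side stop0 0.26 [578.   3.  14.] [282. 206.]
```

```bash
python3 - <<'E'
import cv2,numpy as np
a=cv2.imread("pics/scene0.png");b=cv2.imread("pics/side0.png")
cv2.imwrite("pics/v1.png",cv2.resize(a,(800,500)))
cv2.imwrite("pics/v2.png",np.vstack([cv2.resize(a[190:310,270:430],(800,600))[:, :],])[:600])
E
```

```text
(no output)
```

View pics/v1.png

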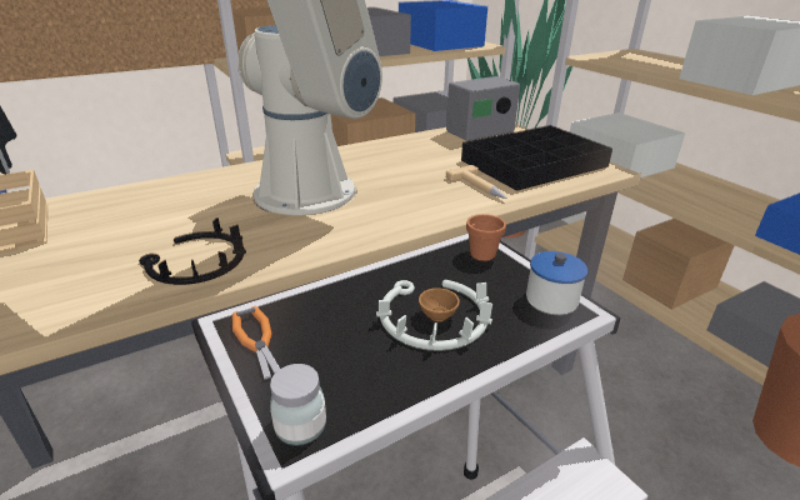

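View pics/v2.png

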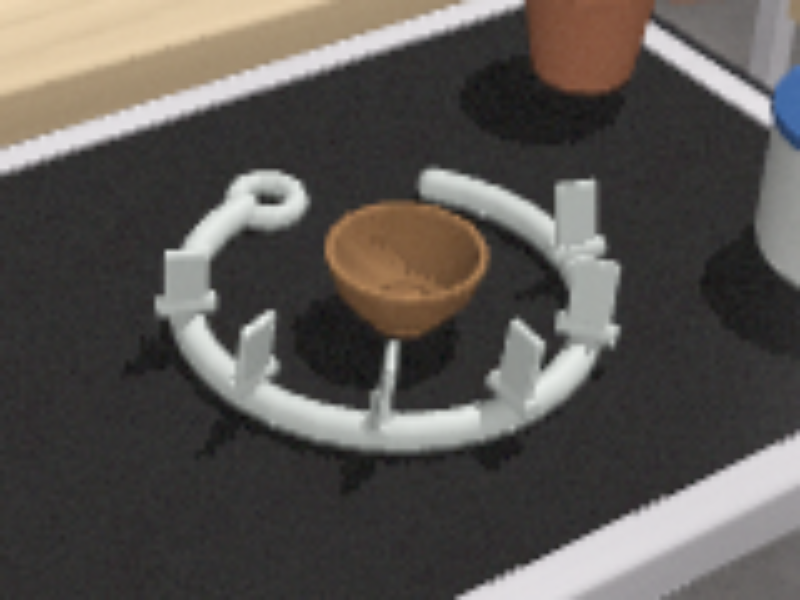

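The white ring is at scene pixel (351,255). The look-alike is the black ring at (162,210) on the bench. The white one, with six upright stops and its eyelet at (324,229), is the right one, and the crop confirms it. Next I'll fit its pose.

```bash
cat > fit.py <<'E'
from rig import *
import cv2,numpy as np
from scipy.optimize import least_squares
A=np.array([-1.6,-.96,-.32,.32,.96,1.6])
def rp(p,r,a,z): return np.stack([p[0]+r*np.cos(a+p[2]),p[1]+r*np.sin(a+p[2]),z+0*a],-1)
def proj(c,P):
    cal=get_calibration(c);T=np.array(cal["world_to_cam"]);q=(P@T[:3,:3].T+T[:3,3])@np.array(cal["intrinsics"]).T
    return q[:,:2]/q[:,2:]
E
python3 - <<'E'
from fit import *
feet=np.array([[187,300],[255,378],[382,422],[515,395],[588,330],[580,245]])/5+[270,190]
eye=np.array([[270,197]])/5+[270,190]
f=lambda p:np.r_[(proj("scene",rp(p,85,A,17.))-feet).ravel()]
for y0 in(0,1,2,3,4,5):
    r=least_squares(f,[580,5,y0]);print(np.round(r.x,3),round(r.cost,1)) if y0==0 or r.cost<best.cost else 0
    best=r if y0==0 or r.cost<best.cost else best
p=best.x;print(p,np.round(f(p).reshape(-1,2),1))
print("eye",rp(p,85,np.array([-2.6-.2]),5.),"stops",np.round(rp(p,85,A,17.)))
for c in("scene","side"):
    im=cv2.imread(f"pics/{c}0.png");im=cv2.resize(im,None,fx=4,fy=4)
    a=np.linspace(-2.6,2.6,120)
    for P,col in((rp(p,85,a,14.),(0,0,255)),(rp(p,85,A,45.),(0,255,0)),(rp(p,85,A,15.),(255,0,0))):
        for u in proj(c,P): cv2.circle(im,tuple(int(v) for v in (u+.5)*4),2,col,-1)
    m=proj(c,np.array([[p[0],p[1],10]]))[0]*4
    cv2.imwrite(f"pics/o_{c}.png",im[int(m[1])-220:int(m[1])+220,int(m[0])-290:int(m[0])+290])
E
python3 - <<'E'
import cv2,numpy as np
a=cv2.imread("pics/o_scene.png");b=cv2.imread("pics/o_side.png")
cv2.imwrite("pics/v3.png",cv2.resize(np.vstack([a[60:380],b[60:380]]),None,fx=.93,fy=.93))
E
```

```text
[ 5.69229e+02  9.26100e+00 -2.96000e-01] 1.4
[ 5.69229e+02  9.26100e+00 -2.96000e-01] 1.4
[569.229   9.261   5.987] 1.4
[569.22862546   9.26085459   5.98698397] [[-0.2  0.6]
 [-0.6  0.1]
 [ 0.1 -1.1]
 [ 0.3  0.2]
 [ 0.5 -0.3]
 [-0.1  0.6]]
eye [[484.31617621   5.40391781   5.        ]] stops [[542. -71.  17.]
 [596. -72.  17.]
 [639. -40.  17.]
 [654.  11.  17.]
 [636.  62.  17.]
 [592.  91.  17.]]
```

View pics/v3.png

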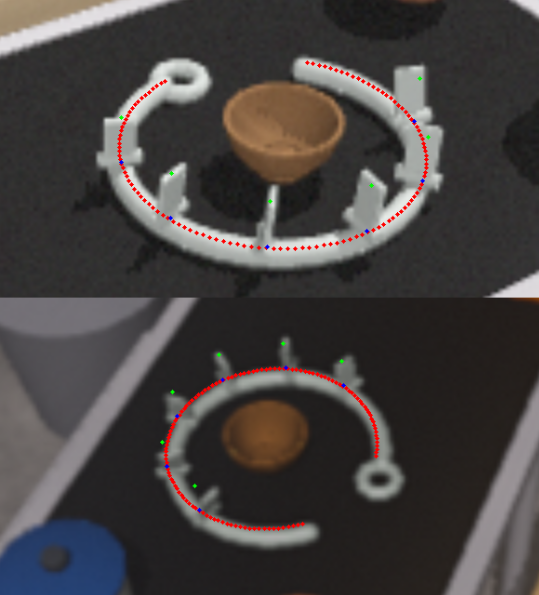

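```bash
cat >> fit.py <<'E'
def render(c,p,S=4):
    m=np.zeros((400*S,640*S),np.uint8);a=np.linspace(-2.6,2.6,100)
    def hull(P): cv2.fillConvexPoly(m,cv2.convexHull(np.int32(np.round((proj(c,P)+.5)*S))),255)
    t=np.linspace(0,2*np.pi,10,endpoint=False)
    rings=[np.concatenate([rp(p,85+7*np.cos(u),np.array([x]),7+7*np.sin(u)) for u in t]) for x in a]
    for i in range(len(a)-1): hull(np.vstack(rings[i:i+2]))
    for s in A: hull(np.vstack([rp(p,r,np.array([s+d/85]),z) for r in(76,94) for d in(-2,2) for z in(15.,45.)]))
    return cv2.resize(m,(640,400),interpolation=cv2.INTER_AREA)/255.
E
python3 - <<'E'
from fit import *
from scipy.optimize import minimize
M={}
for c in("scene","side"):
    grab_frame(c);im=cv2.imread(f"pics/{c}0.png");u0=proj(c,np.array([[570,9,10.]]))[0]
    cand=[d for d in trace(c,"ring")]
    d=min(cand,key=lambda d:np.hypot(*(np.argwhere(d["mask"]).mean(0)[::-1]-u0)));M[c]=d["mask"].astype(float)
    e=proj(c,rp([570,9,-.3],100,np.array([-2.77]),5.))[0];print(c,d["conf"],d["mask"].sum(),e)
def cost(p,cs):
    return sum(((lambda r,m:np.abs(r-m).sum()/m.sum())(render(c,p),M[c])) for c in cs)
for cs in(["scene","side"],["scene"],["side"]):
    r=minimize(cost,[569,9,-.296],args=(cs,),method="Nelder-Mead",options=dict(initial_simplex=[[569,9,-.296],[575,9,-.296],[569,14,-.296],[569,9,-.24]],maxfev=80,xatol=.2,fatol=1e-4))
    print(cs,np.round(r.x,3),round(r.fun,3))
for c in("scene","side"):
    cal=get_calibration(c);Q=np.linalg.inv(np.array(cal["world_to_cam"]))
    for t in("bowl","canister"):
        b=trace(c,t)[0]["mask"];v,u=np.argwhere(b).mean(0)
        ray=Q[:3,:3]@np.linalg.inv(cal["intrinsics"])@[u,v,1];k=((20 if t=="bowl" else 50)-Q[2,3])/ray[2];print(c,t,np.round(Q[:3,3]+k*ray))
E
```

```text
scene 0.59 1809 [320.30396393 227.41964327]
side 0.77 681 [315.17808913 218.09624105]Traceback (most recent call last):
  File "<stdin>", line 12, in <module>
    res = _minimize_neldermead(fun, x0, args, callback, bounds=bounds,
                               **options)
    fxcc = func(xcc)
    fx = function(np.copy(x), *(wrapper_args + args))
  File "<stdin>", line 10, in cost
  File "<stdin>", line 10, in <genexpr>
  File "fit.py", line 14, in render
    for i in range(len(a)-1): hull(np.vstack(rings[i:i+2]))
                              ~~~~^^^^^^^^^^^^^^^^^^^^^^^^^
  File "fit.py", line 11, in hull
    def hull(P): cv2.fillConvexPoly(m,cv2.convexHull(np.int32(np.round((proj(c,P)+.5)*S))),255)
                                                                        ~~~~^^^^^
  File "fit.py", line 7, in proj
    cal=get_calibration(c);T=np.array(cal["world_to_cam"]);q=(P@T[:3,:3].T+T[:3,3])@np.array(cal["intrinsics"]).T
ValueError: time passes only in moves, steps and waits
```

```bash
python3 - <<'E'
s=open("fit.py").read()
s=s.replace("def proj(c,P):\n    cal=get_calibration(c)","C={}\ndef proj(c,P):\n    cal=C.setdefault(c,None) or C.update({c:get_calibration(c)}) or C[c]")
open("fit.py","w").write(s)
E
cat > run.py <<'E'
from fit import *
from scipy.optimize import minimize
M={}
for c in("scene","side"):
    grab_frame(c);u0=proj(c,np.array([[570,9,10.]]))[0]
    d=min(trace(c,"ring"),key=lambda d:np.hypot(*(np.argwhere(d["mask"]).mean(0)[::-1]-u0)));M[c]=d["mask"].astype(float)
def cost(p,cs):
    return sum(np.abs(render(c,p)-M[c]).sum()/M[c].sum() for c in cs)
for cs in(["scene","side"],["scene"],["side"]):
    r=minimize(cost,[569,9,-.296],args=(cs,),method="Nelder-Mead",options=dict(initial_simplex=[[569,9,-.296],[575,9,-.296],[569,14,-.296],[569,9,-.24]],maxfev=80,xatol=.2,fatol=1e-4))
    print(cs,np.round(r.x,3),round(r.fun,3))
for c in("scene","side"):
    Q=np.linalg.inv(np.array(C[c]["world_to_cam"]))
    for t in("bowl","canister"):
        b=trace(c,t)[0]["mask"];v,u=np.argwhere(b).mean(0)
        ray=Q[:3,:3]@np.linalg.inv(C[c]["intrinsics"])@[u,v,1];k=((20 if t=="bowl" else 50)-Q[2,3])/ray[2];print(c,t,np.round(Q[:3,3]+k*ray))
print(sense()["clock"])
E
python3 run.py
```

```text
['scene', 'side'] [ 5.63556e+02  9.69700e+00 -2.70000e-01] 0.55
['scene'] [ 5.64221e+02  1.03630e+01 -2.76000e-01] 0.246
['side'] [ 5.6283e+02  8.6350e+00 -2.5000e-01] 0.283
scene bowl [566.  20.  20.]
scene canister [645. 199.  50.]
side bowl [575.   6.  20.]
side canister [512. 124.  50.]
1.6
```

{"fn": "servo_tool", "kwargs": {"rows": [[85,[0,0,0],[0,0,8.2]],[85,[0,0,0],[0,0,8.2]],[85,[0,0,0],[0,0,8.2]],[85,[22,-44,0],[0,0,0]],[85,[22,-44,0],[0,0,0]],[85,[22,-44,0],[0,0,0]],[85,[22,-44,0],[0,0,0]],[85,[22,-44,0],[0,0,0]]]}}

```text
clock: 2.6
eef_pos: [370.9, -346.8, 231.5]
tcp_rot: [3.141, -0.0, 0.0]
contact_force: [1.4, -0.4, -0.8]
opening: 0.994
```

{"fn": "servo_tool", "kwargs": {"rows": [[85,[22,-44,-10],[0,0,0]],[85,[22,-44,-10],[0,0,0]],[85,[22,-44,-10],[0,0,0]],[85,[22,-44,-10],[0,0,0]],[85,[22,-44,-10],[0,0,0]],[85,[22,-44,-10],[0,0,0]],[85,[22,-44,-10],[0,0,0]],[85,[0,0,0],[0,0,0]]]}}

```text
clock: 3.6
eef_pos: [525.7, -37.5, 302.1]
tcp_rot: [-3.141, -0.002, 0.004]
contact_force: [0.0, -0.2, -0.4]
opening: 0.995
```

```bash
python3 - <<'E'
from fit import *
s=sense();print(np.round(s["eef_pos"],1))
cal=get_calibration("wrist");C["wrist"]=cal;im=grab_frame("wrist")
import pickle;pickle.dump((cal,im),open("w1.pkl","wb"))
print(np.round(np.linalg.inv(cal["world_to_cam"]),2).tolist())
for t in("ring","bowl","stop0","canister"):
    for d in trace("wrist",t): print(t,round(d["conf"],2),d["mask"].sum(),np.round(np.argwhere(d["mask"]).mean(0)[::-1]))
p=[567,9,-.29]
big=cv2.resize(im,(800,500))
for P,col in((rp(p,85,np.linspace(-2.6,2.6,120),14.),(0,0,255)),(rp(p,85,A,45.),(0,255,0)),(rp(p,85,A,19.),(255,0,0))):
    for u in proj("wrist",P): cv2.circle(big,tuple(int(v) for v in (u+.5)*1.25),2,col,-1)
cv2.imwrite("pics/v4.png",big)
E
```

```text
[525.7 -37.5 302.1]
[[0.0, -0.96, -0.27, 594.26], [-1.0, -0.0, -0.0, -36.47], [0.0, 0.27, -0.96, 444.7], [0.0, 0.0, 0.0, 1.0]]
ring 0.81 4454 [292. 116.]
ring 0.53 186 [525. 381.]
ring 0.48 4885 [530.  35.]
bowl 0.73 2278 [286. 123.]
stop0 0.63 170 [221. 115.]
stop0 0.52 85 [327.  69.]
stop0 0.44 138 [283.  55.]
stop0 0.4 71 [353. 106.]
canister 0.81 8291 [106.  67.]
canister 0.41 92376 [329. 126.]
```

View pics/v4.png

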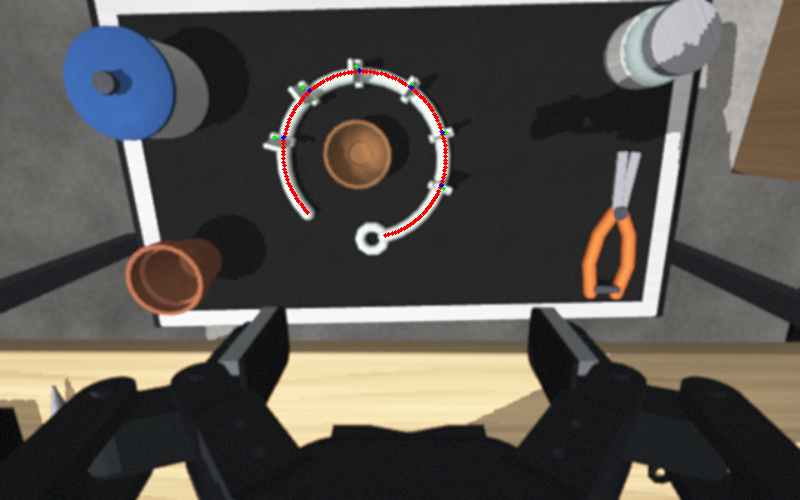

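The wrist view shows the ring at about (365,155), with the bowl inside it, the canister at top left, the pot at lower left and the snips on the right. The overlay is within about 3 mm. I'll refine it with this mask.

```bash
python3 - <<'E'
from fit import *
import pickle
from scipy.optimize import minimize
C["wrist"],im=pickle.load(open("w1.pkl","rb"))
v=im.min(2)>120
M=np.zeros((400,640));M[40:205,200:370]=v[40:205,200:370]
e=proj("wrist",rp([567,9,-.29],85,np.array([-2.8]),5.))[0]
yy,xx=np.mgrid[:400,:640];W=np.hypot(xx-e[0],yy-e[1])>19
M=(M>0)&W;print(M.sum())
f=lambda p:(np.abs(render("wrist",p)-M)*W).sum()/M.sum()
r=minimize(f,[567,9,-.29],method="Nelder-Mead",options=dict(initial_simplex=[[567,9,-.29],[572,9,-.29],[567,14,-.29],[567,9,-.24]],maxfev=100,xatol=.1,fatol=1e-4))
p=r.x;print(np.round(p,3),round(r.fun,3))
Q=np.linalg.inv(np.array(C["wrist"]["world_to_cam"]))
for n,u,z in(("bowl",(357/1.25,154/1.25),34),("can",(118/1.25,82/1.25),92)):
    ray=Q[:3,:3]@np.linalg.inv(C["wrist"]["intrinsics"])@[*u,1];print(n,np.round(Q[:3,3]+(z-Q[2,3])/ray[2]*ray))
a=np.arange(-2.15,2.3,.1);P=rp(p,85,a,0.)[:,:2]
for i in range(len(a)): print(round(a[i],2),np.round(P[i],1),np.round(P[i]-P[i-1],1) if i else "")
E
```

```text
3936
[ 5.64363e+02  1.14640e+01 -2.54000e-01] 0.201
bowl [573.  14.  34.]
can [632. 200.  92.]
-2.15 [501.5 -45.7] 
-2.05 [507.5 -51.7] [ 6. -6.]
-1.95 [514.1 -57.1] [ 6.6 -5.4]
-1.85 [521.2 -61.7] [ 7.1 -4.7]
-1.75 [528.7 -65.7] [ 7.5 -3.9]
-1.65 [536.6 -68.9] [ 7.9 -3.2]
-1.55 [544.7 -71.2] [ 8.2 -2.4]
-1.45 [553.1 -72.8] [ 8.4 -1.5]
-1.35 [561.6 -73.5] [ 8.5 -0.7]
-1.25 [570.1 -73.3] [8.5 0.1]
-1.15 [578.5 -72.4] [8.4 1. ]
-1.05 [586.8 -70.5] [8.3 1.8]
-0.95 [594.9 -67.9] [8.1 2.6]
-0.85 [602.6 -64.4] [7.8 3.4]
-0.75 [610.  -60.2] [7.4 4.2]
-0.65 [616.9 -55.3] [6.9 4.9]
-0.55 [623.3 -49.7] [6.4 5.6]
-0.45 [629.2 -43.5] [5.8 6.2]
-0.35 [634.3 -36.8] [5.2 6.7]
-0.25 [638.8 -29.6] [4.5 7.2]
-0.15 [642.5 -21.9] [3.7 7.6]
-0.05 [645.5 -14. ] [2.9 8. ]
0.05 [647.6  -5.7] [2.1 8.2]
0.15 [648.9   2.7] [1.3 8.4]
0.25 [649.4  11.1] [0.5 8.5]
0.35 [649.   19.6] [-0.4  8.5]
0.45 [647.7  28. ] [-1.2  8.4]
0.55 [645.7  36.3] [-2.1  8.2]
0.65 [642.8  44.3] [-2.9  8. ]
0.75 [639.1  51.9] [-3.7  7.7]
0.85 [634.7  59.2] [-4.4  7.3]
0.95 [629.6  66. ] [-5.1  6.8]
1.05 [623.8  72.2] [-5.8  6.2]
1.15 [617.5  77.8] [-6.4  5.6]
1.25 [610.6  82.8] [-6.9  5. ]
1.35 [603.2  87.1] [-7.4  4.3]
1.45 [595.5  90.6] [-7.7  3.5]
1.55 [587.4  93.3] [-8.1  2.7]
1.65 [579.1  95.2] [-8.3  1.9]
1.75 [570.7  96.2] [-8.4  1.1]
1.85 [562.2  96.4] [-8.5  0.2]
1.95 [553.7  95.8] [-8.5 -0.6]
2.05 [545.4  94.3] [-8.4 -1.5]
2.15 [537.2  92. ] [-8.2 -2.3]
2.25 [529.3  88.9] [-7.9 -3.1]
```

{"fn": "servo_tool", "kwargs": {"rows": [[0,[-4,2,30],[0,0,0]],[0,[-4,2,30],[0,0,0]],[0,[-4,2,30],[0,0,0]],[0,[-4,2,30],[0,0,0]],[0,[-4,2,30],[0,0,0]],[0,[-2,2,30],[0,0,0]],[0,[0,0,30],[0,0,0]],[0,[0,0,0],[0,0,0]]], "force": 20}}

```text
clock: 4.85
eef_pos: [500.1, -52.8, 89.6]
tcp_rot: [-3.141, 0.004, -0.001]
contact_force: [-1.6, -0.4, 0.9]
opening: -0.001
```

{"fn": "servo_tool", "kwargs": {"rows": [[0,[2,-2,20],[0,0,0]],[0,[2,-2,20],[0,0,0]],[0,[0,0,15],[0,0,0]],[0,[0,0,9],[0,0,0]],[0,[0,0,0],[0,0,0]]]}}

```text
clock: 5.48
eef_pos: [506.0, -48.2, 27.2]
tcp_rot: [-3.142, 0.001, 0.0]
contact_force: [0.2, -0.1, 0.5]
opening: -0.001
```

```bash
python3 - <<'E'
from fit import *
s=sense();print(np.round(s["eef_pos"],1),np.round(s["contact_force"],1),s["clock"])
a=grab_frame("scene")[170:310,270:430];b=grab_frame("side")[140:280,210:370]
cv2.imwrite("pics/v5.png",np.hstack([cv2.resize(a,None,fx=2.5,fy=2.5,interpolation=2),cv2.resize(b,None,fx=2.5,fy=2.5,interpolation=2)]))
E
```

```text
[506.  -48.2  27.2] [ 0.2 -0.1  0.5] 5.475
```

View pics/v5.png

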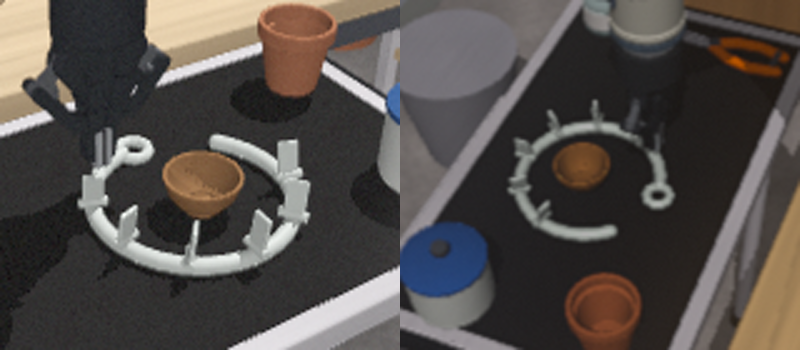

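In v5 the shut fingers stand just over the bar between the eyelet and stop0 (scene crop at about (105,165)), clear of everything. Starting the sweep.

{"fn": "servo_tool", "kwargs": {"rows": [[0,[6,6,1],[0,0,0]],[0,[7,5.5,1],[0,0,0]],[0,[7,4.5,1],[0,0,0]],[0,[8,4,0],[0,0,0]],[0,[8,3,0],[0,0,0]],[0,[8.5,2,0],[0,0,0]],[0,[8.5,1,0],[0,0,0]],[0,[8.5,0,0],[0,0,0]]]}}

```text
clock: 6.58
eef_pos: [568.3, -74.0, 24.3]
tcp_rot: [3.142, -0.0, 0.0]
contact_force: [-0.7, -0.5, 1.1]
opening: -0.001
```

```bash
python3 - <<'E'
from fit import *
s=sense();print(np.round(s["eef_pos"],1),np.round(s["contact_force"],1),s["clock"])
a=grab_frame("scene")[170:310,270:430];b=grab_frame("side")[140:280,210:370]
cv2.imwrite("pics/v6.png",np.hstack([cv2.resize(a,None,fx=2.5,fy=2.5,interpolation=2),cv2.resize(b,None,fx=2.5,fy=2.5,interpolation=2)]))
E
```

```text
[568.3 -74.   24.3] [-0.7 -0.5  1.1] 6.575
```

View pics/v6.png

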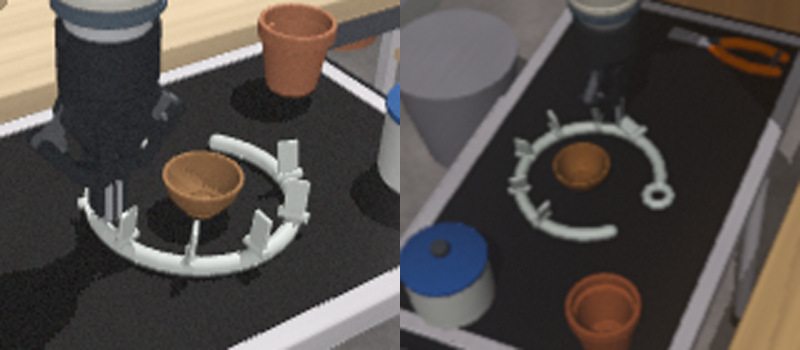

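{"fn": "servo_tool", "kwargs": {"rows": [[0,[8.5,-0.3,0],[0,0,0]],[0,[8.4,-1.7,0],[0,0,0]],[0,[8,-2.4,0],[0,0,0]],[0,[8,-3.2,0],[0,0,0]],[0,[7.5,-4,0],[0,0,0]],[0,[7,-4.8,0],[0,0,0]],[0,[6.6,-5.4,0],[0,0,0]],[0,[6,-6,0],[0,0,0]]]}}

```text
clock: 7.68
eef_pos: [628.0, -45.8, 24.3]
tcp_rot: [3.142, 0.0, 0.001]
contact_force: [-1.0, 0.2, 0.2]
opening: 0.002
```

{"fn": "servo_tool", "kwargs": {"rows": [[0,[5.4,-6.3,0],[0,0,0]],[0,[4.6,-7,0],[0,0,0]],[0,[4,-7.5,0],[0,0,0]],[0,[3.1,-7.9,0],[0,0,0]],[0,[2.4,-8.1,0],[0,0,0]],[0,[1.5,-8.4,0],[0,0,0]],[0,[0.7,-8.4,0],[0,0,0]],[0,[0,-8.4,0],[0,0,0]]]}}

```text
clock: 8.68
eef_pos: [649.4, 16.3, 24.3]
tcp_rot: [3.141, -0.0, 0.001]
contact_force: [-0.9, -0.4, 0.6]
opening: 0.002
```

```bash
python3 - <<'E'
from fit import *
s=sense();print(np.round(s["eef_pos"],1),np.round(s["contact_force"],1),s["clock"])
a=grab_frame("scene")[170:310,270:430];b=grab_frame("side")[140:280,210:370]
cv2.imwrite("pics/v7.png",np.hstack([cv2.resize(a,None,fx=2.5,fy=2.5,interpolation=2),cv2.resize(b,None,fx=2.5,fy=2.5,interpolation=2)]))
E
```

```text
[649.4  16.3  24.3] [-0.9 -0.4  0.6] 8.675
```

View pics/v7.png

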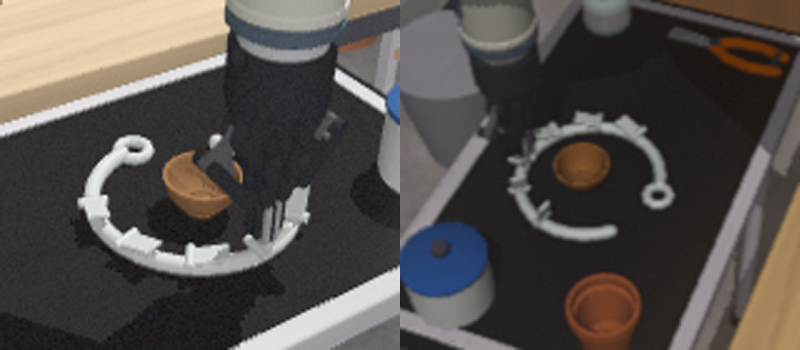

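In v7 stops 0–2 lie flat, the fingers are at stop3, and the ring hasn't moved. Continuing.

{"fn": "servo_tool", "kwargs": {"rows": [[0,[-0.8,-8.5,0],[0,0,0]],[0,[-1.9,-8.3,0],[0,0,0]],[0,[-2.7,-8,0],[0,0,0]],[0,[-3.4,-7.8,0],[0,0,0]],[0,[-4.2,-7.4,0],[0,0,0]],[0,[-5,-6.9,0],[0,0,0]],[0,[-5.6,-6.4,0],[0,0,0]],[0,[-6,-5.8,0],[0,0,0]]]}}

```text
clock: 9.78
eef_pos: [619.3, 75.3, 24.3]
tcp_rot: [-3.142, 0.0, 0.0]
contact_force: [-0.1, 0.0, -0.1]
opening: -0.001
```

{"fn": "servo_tool", "kwargs": {"rows": [[0,[-6.8,-5.1,0],[0,0,0]],[0,[-7.3,-4.4,0],[0,0,0]],[0,[-7.6,-3.7,0],[0,0,0]],[0,[-8,-2.9,0],[0,0,0]],[0,[-8.2,-2.1,0],[0,0,0]],[0,[-8.4,-1.3,0],[0,0,0]],[0,[-8.5,-0.4,0],[0,0,0]],[0,[-8.5,0.4,0],[0,0,0]]]}}

```text
clock: 10.78
eef_pos: [555.9, 94.4, 24.3]
tcp_rot: [-3.142, -0.0, 0.0]
contact_force: [0.1, 0.5, -0.3]
opening: -0.001
```

{"fn": "servo_tool", "kwargs": {"rows": [[0,[-8.4,1.3,0],[0,0,0]],[0,[-8,2.1,0],[0,0,0]],[0,[0,0,0],[0,0,0]],[0,[0,0,-20],[0,0,0]],[0,[0,0,-40],[0,0,0]],[0,[0,0,-50],[0,0,0]],[0,[-20,0,-60],[0,0,0]],[0,[-40,0,-60],[0,0,0]]]}}

```text
clock: 11.78
eef_pos: [486.2, 91.0, 247.9]
tcp_rot: [-3.141, -0.002, 0.0]
contact_force: [1.2, 0.5, 0.8]
opening: -0.001
```

{"fn": "servo_tool", "kwargs": {"rows": [[0,[-40,30,-20],[0,0,0]],[0,[-20,20,0],[0,0,0]],[0,[0,0,0],[0,0,0]],[0,[0,0,0],[0,0,0]]]}}

```text
clock: 12.28
eef_pos: [426.4, 41.1, 265.8]
tcp_rot: [-3.141, -0.001, -0.0]
contact_force: [0.1, 1.1, -0.7]
opening: 0.002
```

```bash
python3 - <<'E'
from fit import *
s=sense();print(np.round(s["eef_pos"],1),np.round(s["contact_force"],1),s["clock"])
a=grab_frame("scene")[170:310,270:430];b=grab_frame("side")[140:280,210:370]
cv2.imwrite("pics/v8.png",np.hstack([cv2.resize(a,None,fx=2.5,fy=2.5,interpolation=2),cv2.resize(b,None,fx=2.5,fy=2.5,interpolation=2)]))
w=grab_frame("wrist");cv2.imwrite("pics/v9.png",w)
E
```

```text
[426.4  41.1 265.8] [ 0.1  1.1 -0.7] 12.275
```

View pics/v8.png

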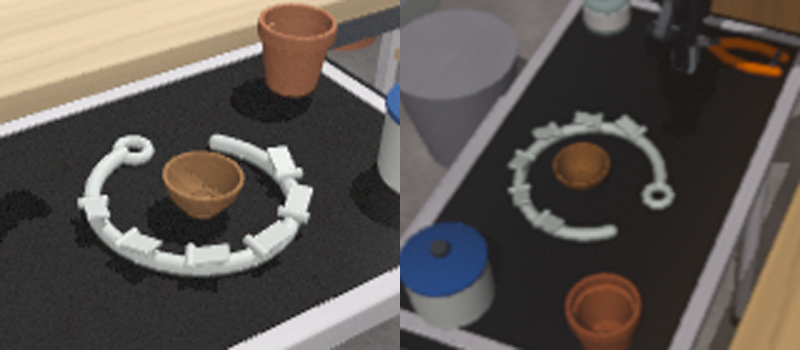

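View pics/v9.png

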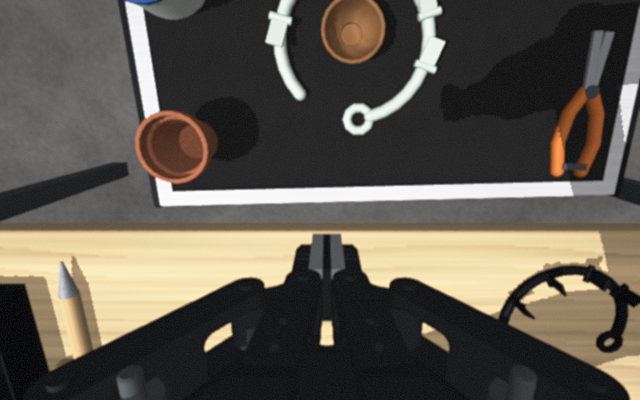

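In v8 all six stops lie flat along the bar, the last at about (283,162). The ring, bowl and pot are where they were, and the hand is clear. Handing in.

```bash
python3 -c "
from rig import *
print(sign_off())"
```

```text
the job is handed in; nothing more can be done
None
```

I folded all six stops on the white ring with one light sweep of the shut fingertips, from the eyelet end round to the plain end, about 24 mm above the step. I then lifted clear and handed the job in at about 12.4 s of the 51 s allowed.

- **Stops:** the last scene and side pictures show all six lying flat along the bar. I did not measure the fold angles. From the fingertip height I expect about 1.3 rad, against the 1.1 needed.
- **Ring and bystanders:** the ring, bowl, canister and pot show no visible movement in the before and after pictures. The arm did not touch the snips or jar, but I did not compare their positions closely.
- **Force:** readings after each part of the sweep stayed below about 2 N, within the sensor's noise.
- **Disagreement:** my position fits for the ring differed by about 6 mm between cameras. I used a middle value, well within what the 18 mm wide stops allow.

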